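Check the dust-extractor toggle by feel and switch it on only if it is off

ROBOT

A 7-joint arm with a two-finger parallel gripper is mounted at the origin on the work surface. World frame = base frame: x ahead of the robot, y to its left, z up, the work surface at z = 0. Lengths are in mm, angles in rad, forces in N, time in s.
With the tool pointing down it reaches from about 425 to 925 mm from the base axis. Payload 6.8 kg.
Tool frame: the origin (TCP) lies at the very end of the fingers, on their centre line; the grasp point (between the pads) lies 19 mm behind it; z points along the fingers, y is the direction in which the jaws open and shut (so a half turn about z gives the same grasp; the last joint's range is limited). The gripper opens to 88 mm and grips with 3 to 60 N. Pads are 20 mm wide; open, the fingers measure 115 mm over their backs; the gripper's body (75 mm by 178 mm) begins 61 mm behind the grasp point.
Start: joints at [1.174, 0.477, 0.022, 1.555, -0.011, 1.109, -0.083], TCP at [192.25, -647.06, 222.664] pointing down, gripper open.
Joint ranges: [-2.96, 2.96], [-0.34, 2.1], [-1.41, 1.46], [0.24, 2.44], [-1.37, 4.51], [0.17, 1.92], [-2.96, 2.96]. Speed limits (rad/s): [2.39, 2.39, 3.14, 3.14, 3.14, 3.14, 3.14].

INTERFACE

Orientations are given as a unit quaternion [x, y, z, w].
In Python, from rig import arm gives the robot as it stands.
- The arm moves only by the tool jog_arm, never from a script. Its argument "deltas" is a list of rows, each an object with "travel": the shift along the world's x, y, z in mm, a list of three; "turn": the turn, a rotation vector about the world's x, y, z in degrees, a list of three; "jaw": the closure, from 0 (fully open) to 1 (shut). In form: [{"travel": [tx, ty, tz], "turn": [rx, ry, rz], "jaw": jaw}, ...]. A call has 1 to 20 rows; each row shifts and turns the pose as measured when the row begins; what a row does not reach is not made up. A row lasts 1/10 s, in which the tool goes at most 50 mm and 8.59 degrees, less where a joint would pass 70% of its speed; a pose out of reach is approached as far as the arm can. A call is refused whole if a number of a shift passes 50 or a number of a turn 8.59, either way. A call with a gripper value outside its range is refused whole. The fingers move at their own pace and stop on an object; "newtons" is the grip in N (left out, the last holds). Time passes only in rows, so rows that do not move let the fingers close. It gives the time, the measured TCP pose, the force and the opening at its end, in the units of the state.
- arm.get_obs(): the state, without advancing time (a new reading comes with each control period).
- arm.read_camera(name): name is "scene" or "top" or "wrist"; returns the picture (384x512x3 uint8, red, green, blue); there is no depth.
- arm.camera_params(name): a dict with "K" (3x3 intrinsics, pixels), "position" and "attitude" of the camera in the world. Camera axes: x right, y up, looking along -z (the intrinsics and any distortion apply to the point x, -y, -z); pixel columns grow to the right and rows downward; lengths in mm; the calibration is good to about 2 mm. The wrist camera is an equidistant fisheye: a pixel r from the principal point sees the ray r / f radians off the axis. A picture is of the moment at which its call begins: read the wrist's pose just before it. camera_params takes no time and is no camera call; for the wrist camera it gives the pose at the moment of the call.
- arm.close_job(): hands the job in, once; it reports no verdict.
Trained networks look in the newest picture that a camera, given by its name, has taken for a name from the list of things; names that differ only in an ending like _2 or _b are one class to them, and where a whole thing is asked for, a point or a joint stands for the part that bears it (a point fixed in the world has none). Each returns a list of dicts, best first, with "score" (0 to 1); they miss things now and then, are a little off and sometimes report something else, mostly with a low value. They report only what shows in the picture. A call takes as long as a camera call.
- arm.find_in(camera, query): "location" ([column, row] in pixels, amid what is visible of it).
The state is a dict: "clock": time; "joint_positions": joint angles; "joint_velocities": joint speeds; "joint_efforts": joint torques, N m; "eef_pos": TCP position; "eef_rot": TCP orientation; "force": force on the tool from outside, world axes, zero at the start; "torque": the same for the moment, N m; "gripper_width": finger opening in mm.
Only numpy, scipy, OpenCV 4.12 (cv2) and the standard library are available. Lean on these libraries where they do the work, as an engineer would, in place of code of your own. Each camera call takes 0.05 s, during which the arm holds its last target.

TASK

The pilot lamp on the bench dust extractor's switch box is dead, so tip its grey dust cover right back and feel with a light touch which way the black toggle leans. If it is off (leaning towards the cover's finger-lip side) push it over to on; if it is already on, do not switch it off, and never force it beyond on into the sprung filter-shake position. Then shut the cover fully again and leave the other things on the bench where they are.

Things in the scene. Friction and masses are not known exactly. Their poses are not given: they have to be found in the camera images.
- switch_box: Fixed grey switch box, 170 mm deep (x), 200 mm wide (y), white top plate 70 mm above the bench. Origin: centre of its underside. Its -x side is the front (the cover's finger-lip side, towards the robot), +x the back, z up; place and yaw vary. A dead amber lamp and a fuse cap, up to 14 mm high, stand on the plate at y = -78 mm, outside the cover.
- cover (a joint): Dust cover, rad: 0 shut, 1.85 fully back. An upside-down grey plastic box, 130 mm (x) by 104 (y) by 78 high, 3 mm walls, 160 g, hinged along its back lower edge. Pushing its flat front face backwards high up, 50 mm above the plate, tips it open with some 2 N. Past about 1 rad its weight holds it open; below that it falls shut, slowed by a damped hinge.
- cover_hinge (a point): Middle of the cover's hinge line, fixed to the box: 65 mm behind the box's centre (box +x), 71 mm above the bench. The line runs along the box's y. The shut cover's front face is 130 mm in front of it, 65 mm in front of the box's centre.
- cover_lip (a point): Outer edge of the cover's finger lip, a tab 70 mm wide (y), 5 mm thick, standing 20 mm out of the cover's front face; moves with the cover. Shut, this point is 150 mm in front of the hinge line and 14 mm above it. With the cover fully back the lip points up, 211 mm above the bench, and can be hooked from behind to pull the cover shut.
- toggle (a joint): Toggle lever, rad: 0 off (leans 0.35 rad from upright to the front, box -x), 0.70 on (leans 0.35 rad to the back, box +x). A snap switch: it rests only at the ends and jumps over once past the middle (0.35); pushing it over takes about 3 N near its tip, backwards for on. It moves along the box's x.
- toggle_tip (a point): Rounded tip of the black bat-shaped toggle lever, 60 mm from its pivot; the lever is 9 mm thick at the base and 15 mm near the tip. Hidden under the cover while that is shut.
- toggle_pivot (a point): The toggle's pivot, fixed to the box: 5 mm in front of the box's centre, at plate height, 70 mm above the bench. The tip is about 21 mm in front of it when off and 21 mm behind it when on, 56 mm above it.
- shake (a joint): Spring-return filter-shake travel, rad: 0 at rest. When the toggle is on and is pushed further back, it gives only above about 8 N at the tip, up to 0.25 rad, and springs back when let go.
- model_blue_mid (a point): Loose plaster dental model on a blue base, 62 x 70 x 29 mm, beside the box. Point: its centre, 14 mm up. Bystander.
- model_green_mid (a point): Loose plaster dental model on a green base, 62 x 70 x 29 mm, beside the box. Point: its centre, 14 mm up. Bystander.
- handpiece_mid (a point): Loose black grinding handpiece, 150 mm long, 25 mm thick, lying on the bench. Point: about its middle, 12 mm up. Bystander.
- dust_brush_mid (a point): Loose bench brush with red handle, 172 mm long, 44 mm wide, lying flat. Point: about its middle, 7 mm up. Bystander.
- plaster_pot_mid (a point): Loose white pot, 72 mm across, 45 mm high. Point: its centre, 22 mm up. Bystander.
- wax_jar_mid (a point): Loose amber glass jar, 60 mm across, 75 mm high. Point: its centre, 37 mm up. Bystander.
- wax_knife_mid (a point): Loose wax knife, 155 mm long, 12 mm wide, 9 mm thick, lying flat. Point: about its middle, 4 mm up. Bystander.

How it is judged (in metres and radians):
On the way, in this order (a step that is already met when the one before it is completed fails the run):
1. the dust cover is tipped back, past 1.3 rad (value of joint cover above 1.3 rad), for 0.2 s.
2. with the cover back, the toggle is touched (at least 0.4 N) to feel it (value of joint cover above 1.3 rad and contact force between toggle and anything else above 0.4 N), for 0.04 s.
At the end, for the whole second after the job is handed in: The toggle rests on (above 0.62 rad) with the filter shake released (below 0.05 rad), and the cover is shut and still (below 0.05 rad, under 0.05 rad/s) (value of joint toggle above 0.62 rad and value of joint each of shake, cover below 0.05 rad and velocity of joint cover below 0.05 rad/s); the robot touches nothing.
It fails at once if a toggle that was on at the start is switched off (its tip goes back more than 20 mm, past the middle) (value of joint toggle below 0.3 rad and distance of toggle_tip from where it was at the start of the episode above 0.02 m).
It fails at once if the toggle is forced beyond on into the filter-shake position (more than 0.1 rad) (value of joint shake above 0.1 rad).
It fails at once if a bystander is disturbed (moved more than 25 mm) (distance of any of model_blue_mid, model_green_mid, handpiece_mid, dust_brush_mid, plaster_pot_mid, wax_jar_mid, wax_knife_mid from where it was at the start of the episode above 0.025 m).
It also fails if it takes over 58 s, if anything falls off the work surface, if the arm or the gripper's body presses on something with over 40 N, if the wrist force passes 120 N, or if a joint passes its speed limit or range.

## Working session

There is one attempt and no reset: what is moved stays moved. The work goes in short steps, Python scripts to look and compute and a tool call to move; the robot and the scene stay as the last step left them, time stands still between calls to the robot, and variables do not carry over. Pictures are saved under pics/ and viewed, and the job is handed in when it is done.

Besides the shell and the picture viewer there is one more tool, called after ">>>" by a JSON object that holds its "op" and its "data". jog_arm: Moves the arm, as the interface text tells. Its arguments: {"type":"object","properties":{"deltas":{"type":"array","items":{"type":"object","properties":{"travel":{"type":"array","items":{"type":"number"}},"turn":{"type":"array","items":{"type":"number"}},"jaw":{"type":"number"}}}},"newtons":{"type":"number"}},"required":["deltas"]}

```bash
ls; mkdir -p pics
python3 - <<'E'
from rig import arm
import cv2
o=arm.get_obs();print(o)
for n in ["scene","top","wrist"]:
    im=arm.read_camera(n);p=arm.camera_params(n);print(n,p)
    cv2.imwrite(f"pics/{n}0.png",im[:,:,::-1])
E
```

```text
pics
{'clock': 0.0, 'joint_positions': array([ 1.17389486,  0.47779792,  0.02235473,  1.55642976, -0.01148109,
        1.10932916, -0.08309287]), 'joint_velocities': array([-0.00093163,  0.00084062,  0.00076374,  0.00067019, -0.00095665,
        0.00124016, -0.00019004]), 'joint_efforts': array([-1.18018397e-04, -5.82851565e+01,  1.53449837e+00, -2.72610301e+01,
       -5.43119106e-02,  1.69135648e-02,  1.43668385e-04]), 'eef_pos': array([ 192.04028407, -646.47376941,  221.69267092]), 'eef_rot': array([ 9.89590169e-01,  1.43911272e-01, -2.10857419e-04, -8.93341288e-04]), 'force': array([ 0.04826088, -0.63204599, -0.44630102]), 'torque': array([-0.03485722, -0.03701279,  0.01821107]), 'gripper_width': 87.9141646678495}
scene {'K': array([[348.85414855,   0.        , 252.87054807],
       [  0.        , 348.85414855, 188.94533274],
       [  0.        ,   0.        ,   1.        ]]), 'position': array([1141.93116905,  -33.98559225,  759.8253022 ]), 'attitude': array([0.26639267, 0.26382013, 0.63455016, 0.67585499])}
top {'K': array([[445.19501513,   0.        , 253.22118804],
       [  0.        , 445.19501513, 187.23603562],
       [  0.        ,   0.        ,   1.        ]]), 'position': array([ 386.76570757,  -12.48583076, 1301.68442707]), 'attitude': array([-0.02641877,  0.03897901,  0.71076348, -0.70185323])}
wrist {'K': array([[297.31863964,   0.        , 260.07794012],
       [  0.        , 297.31863964, 191.30495566],
       [  0.        ,   0.        ,   1.        ]]), 'position': array([ 268.70185979, -624.3144399 ,  385.49404888]), 'attitude': array([-0.11887219,  0.08891092, -0.59107773,  0.79283754])}
```

View pics/top0.png

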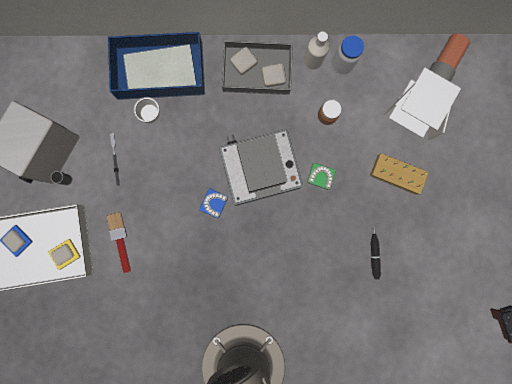

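View pics/scene0.png

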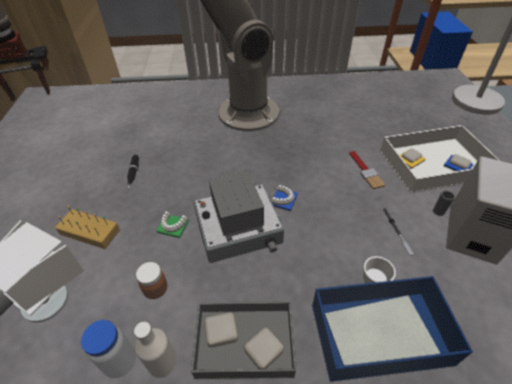

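The top view has +x up and the robot base near (243,362). The box is at about (260,167), with the lamp and fuse side to the right. I'll zoom in to get the box's pose.

```bash
cat > h.py <<'E'
from rig import arm
import numpy as np, cv2
from scipy.spatial.transform import Rotation as R
def ray(p,uv):
    K=p['K'];d=np.array([(uv[0]-K[0,2])/K[0,0],-(uv[1]-K[1,2])/K[1,1],-1.])
    return R.from_quat(p['attitude']).apply(d)
def atz(p,uv,z):
    d=ray(p,uv);c=p['position'];return c+d*(z-c[2])/d[2]
def proj(p,X):
    q=R.from_quat(p['attitude']).inv().apply(np.asarray(X,float)-p['position']);K=p['K']
    q=np.atleast_2d(q)
    return np.c_[K[0,0]*q[:,0]/-q[:,2]+K[0,2],K[1,1]*-q[:,1]/-q[:,2]+K[1,2]]
E
python3 - <<'E'
from h import *
im=cv2.imread('pics/top0.png');c=im[115:225,185:350];cv2.imwrite('pics/topc.png',cv2.resize(c,None,fx=4.8,fy=4.8,interpolation=cv2.INTER_CUBIC))
im=cv2.imread('pics/scene0.png');c=im[165:265,150:310];cv2.imwrite('pics/scenec.png',cv2.resize(c,None,fx=5,fy=5,interpolation=cv2.INTER_CUBIC))
p=arm.camera_params('top')
for q in ['switch_box','cover','cover_lip','model_blue_mid','model_green_mid','handpiece_mid','dust_brush_mid','plaster_pot_mid','wax_jar_mid','wax_knife_mid']:
    r=arm.find_in('top',q)[:1]
    for a in r: print(q,a, atz(p,a['location'],20).round())
E
```

```text
switch_box {'location': [262.4, 166.3], 'score': 0.65} [566. -64.  20.]
cover {'location': [264.4, 165.5], 'score': 0.57} [569. -69.  20.]
cover_lip {'location': [263.9, 165.9], 'score': 0.93} [567. -68.  20.]
model_blue_mid {'location': [213.1, 204.2], 'score': 0.84} [458.  80.  20.]
model_green_mid {'location': [320.6, 175.2], 'score': 0.56} [ 538. -232.   20.]
handpiece_mid {'location': [373.3, 257.6], 'score': 0.74} [ 299. -377.   20.]
dust_brush_mid {'location': [118.8, 233.2], 'score': 0.9} [379. 349.  20.]
plaster_pot_mid {'location': [146.2, 110.8], 'score': 0.65} [734. 274.  20.]
wax_jar_mid {'location': [327.4, 108.3], 'score': 0.74} [ 737. -258.   20.]
wax_knife_mid {'location': [114.4, 169.7], 'score': 0.51} [561. 364.  20.]
```

View pics/topc.png

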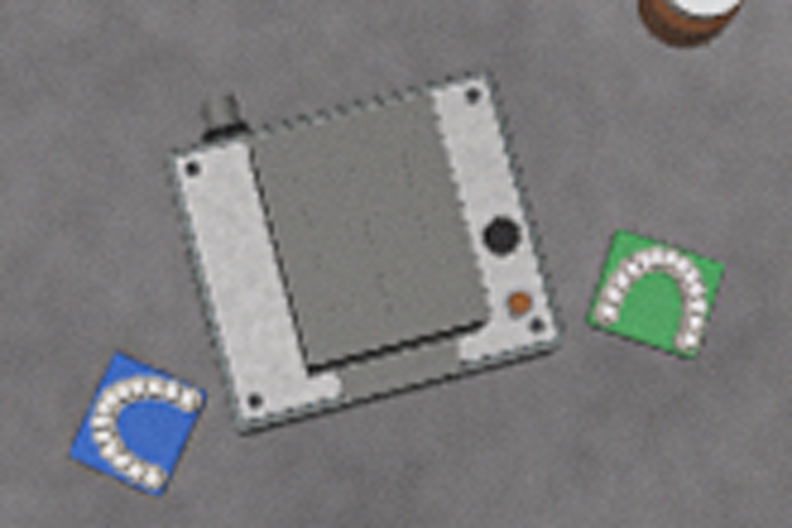

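View pics/scenec.png

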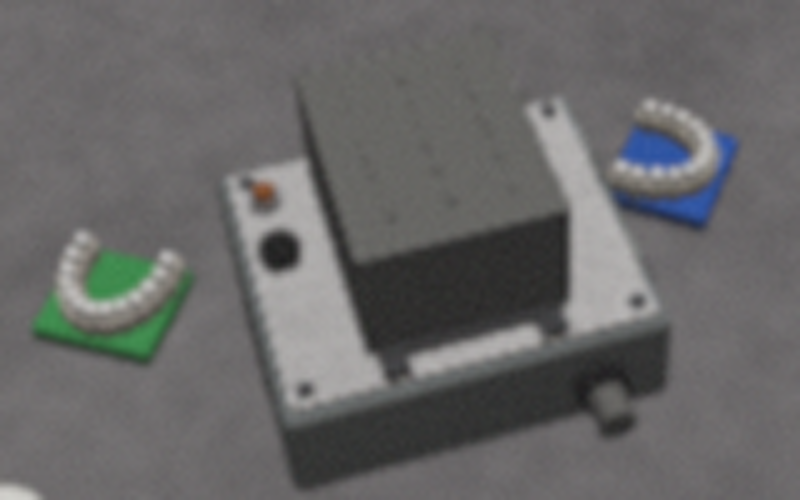

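```bash
cat > fit.py <<'E'
from h import *
from scipy.optimize import least_squares
p=arm.camera_params('top'); s=arm.camera_params('scene')
px=np.array([[175,155],[490,75],[557,340],[240,428]])/4.8+[185,115]
P=[atz(p,u,70) for u in px]
for a in P: print(a.round(1))
for i in range(4): print(np.linalg.norm(P[i]-P[(i+1)%4]).round(1))
# scene plate corners: front-right(y-) ~ (222,180); back-right (292,418); back-left (668,322); front-left(568,95)
sp=np.array([[222,180],[292,418],[668,322],[568,95]])/5+[150,165]
for u in sp: print('s',atz(s,u,70).round(1))
loc=np.array([[85,100],[85,-100],[-85,-100],[-85,100]])
sl=np.array([[-85,-100],[85,-100],[85,100],[-85,100]])
def w(v,l,z=70):
    c,t=np.cos(v[2]),np.sin(v[2]);l=np.asarray(l,float)
    return np.c_[v[0]+c*l[:,0]-t*l[:,1],v[1]+t*l[:,0]+c*l[:,1],np.full(len(l),z)]
f=lambda v:np.r_[(proj(p,w(v,loc))-px).ravel(),(proj(s,w(v,sl))-sp).ravel()]
r=least_squares(f,[566,-64,.2]);print(r.x,r.fun.round(1))
r2=least_squares(lambda v:f(v)[:8],[566,-64,.2]);print(r2.x,r2.fun.round(1))
v=r.x
for n,c in (('top',p),('scene',s)):
    im=cv2.imread(f'pics/{n}0.png');o=([185,115],4.8) if n=='top' else ([150,165],5)
    im=cv2.imread(f'pics/{n}c.png')
    for L,z in ((loc,70),(np.array([[65,52],[65,-52],[-65,-52],[-65,52]]),149)):
        q=(proj(c,w(v,L,z))-o[0])*o[1];cv2.polylines(im,[q.astype(int)],True,(0,0,255),1)
    cv2.imwrite(f'pics/{n}_ov.png',im)
E
python3 fit.py
```

```text
[614.2  52.2  70. ]
[ 659.9 -132.7   70. ]
[ 503.3 -168.4   70. ]
[454.5  15.9  70. ]
190.5
160.6
190.6
163.9
s [ 508.6 -168.1   70. ]
s [ 663.7 -125.7   70. ]
s [619.5  58.2  70. ]
s [458.4  21.2  70. ]
[ 5.59336623e+02 -5.56842977e+01  2.43867595e-01] [-3.5 -1.2 -0.2 -2.1  1.8  0.8 -1.8  0.7 -1.7 -2.  -2.8  1.   1.4 -0.7
 -0.3 -1.4]
[ 5.58083870e+02 -5.82510433e+01  2.39406747e-01] [-2.4 -0.9  0.9 -1.6  2.6  1.4 -1.   1. ]
```

```bash
python3 -c "
import cv2,numpy as np
a=cv2.imread('pics/top_ov.png');b=cv2.imread('pics/scene_ov.png');cv2.imwrite('pics/ov.png',cv2.resize(np.vstack([a,cv2.resize(b,(a.shape[1],500))]),(450,600)))"
```

```text
(no output)
```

View pics/ov.png

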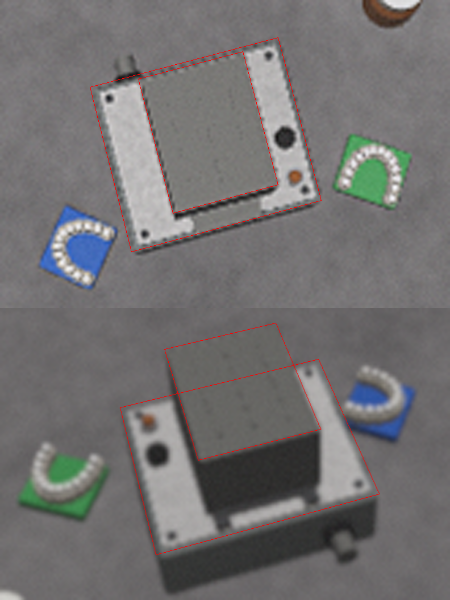

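>>> {"op": "jog_arm", "data": {"deltas": [{"travel": [18, 40, 0], "turn": [0, 0, -1.3], "jaw": 1}, {"travel": [18, 40, 0], "turn": [0, 0, -1.3], "jaw": 1}, {"travel": [18, 40, 0], "turn": [0, 0, 0], "jaw": 1}, {"travel": [18, 40, 0], "turn": [0, 0, 0], "jaw": 1}, {"travel": [18, 40, 0], "turn": [0, 0, 0], "jaw": 1}, {"travel": [18, 40, 0], "turn": [0, 0, 0], "jaw": 1}, {"travel": [18, 40, 0], "turn": [0, 0, 0], "jaw": 1}, {"travel": [18, 40, 0], "turn": [0, 0, 0], "jaw": 1}, {"travel": [18, 40, 0], "turn": [0, 0, 0], "jaw": 1}, {"travel": [18, 40, 0], "turn": [0, 0, 0], "jaw": 1}, {"travel": [18, 40, 0], "turn": [0, 0, 0], "jaw": 1}, {"travel": [18, 40, 0], "turn": [0, 0, 0], "jaw": 1}], "newtons": 20}}

```text
clock: 1.85
eef_pos: [409.0, -154.7, 224.7]
eef_rot: [0.993, 0.114, 0.001, 0.005]
force: [0.6, -0.3, 0.1]
gripper_width: 0.3
```

>>> {"op": "jog_arm", "data": {"deltas": [{"travel": [11, 19, -26], "turn": [0, 0, 0.4], "jaw": 1}, {"travel": [11, 19, -26], "turn": [0, 0, 0.4], "jaw": 1}, {"travel": [11, 19, -26], "turn": [0, 0, 0], "jaw": 1}, {"travel": [11, 18, -26], "turn": [0, 0, 0], "jaw": 1}]}}

```text
clock: 2.25
eef_pos: [459.9, -73.0, 123.1]
eef_rot: [0.992, 0.124, 0.008, 0.007]
force: [0.6, -0.3, 1.2]
gripper_width: 0.5
```

```bash
cat > pl.py <<'E'
from h import *
C=np.array([559.,-57.]);yaw=.242
bx=np.array([np.cos(yaw),np.sin(yaw)]);by=np.array([-bx[1],bx[0]])
def tow(x,y,z): return np.r_[C+x*bx+y*by,z]
def tob(P): d=np.asarray(P)[:2]-C; return np.r_[d@bx,d@by,P[2]]
E
cat > st.py <<'E'
from pl import *
o=arm.get_obs();print(o['clock'],'box',tob(o['eef_pos']).round(1),o['force'].round(2),R.from_quat(o['eef_rot']).as_matrix()[:,0].round(3),np.round(o['eef_pos'],1))
E
python3 st.py
python3 - <<'E'
from pl import *
pr=None
for t in np.arange(0,1.31,.1):
    h=50;x=65-130*np.cos(t)+h*np.sin(t)-10;z=71+130*np.sin(t)+h*np.cos(t)
    w=tow(x,0,z);print(round(t,2),round(x),w.round(),None if pr is None else (w-pr).round());pr=w
E
```

```text
2.25 box [-100.1    8.2  123.1] [ 0.58 -0.33  1.25] [0.969 0.247 0.015] [459.9 -73.  123.1]
0.0 -75 [486. -75. 121.] None
0.1 -69 [492. -74. 134.] [ 5.  1. 13.]
0.2 -62 [498. -72. 146.] [ 7.  2. 12.]
0.3 -54 [506. -70. 157.] [ 8.  2. 11.]
0.4 -45 [515. -68. 168.] [ 9.  2. 10.]
0.5 -35 [525. -65. 177.] [10.  2. 10.]
0.6 -24 [536. -63. 186.] [11.  3.  8.]
0.7 -12 [547. -60. 193.] [11.  3.  7.]
0.8 0 [559. -57. 199.] [12.  3.  6.]
0.9 13 [572. -54. 204.] [13.  3.  5.]
1.0 27 [585. -51. 207.] [13.  3.  3.]
1.1 41 [598. -47. 210.] [13.  3.  2.]
1.2 54 [612. -44. 210.] [13.  3.  1.]
1.3 68 [625. -41. 210.] [14.  3. -1.]
```

>>> {"op": "jog_arm", "data": {"deltas": [{"travel": [13, 1, 0], "turn": [0, 0, 0], "jaw": 1}, {"travel": [13, 2, 0], "turn": [0, 0, 0], "jaw": 1}, {"travel": [8, 2, 4], "turn": [0, 0, 0], "jaw": 1}, {"travel": [8, 2, 11], "turn": [0, 0, 0], "jaw": 1}, {"travel": [8, 2, 11], "turn": [0, 0, 0], "jaw": 1}, {"travel": [8, 2, 11], "turn": [0, 0, 0], "jaw": 1}]}}

```text
clock: 2.85
eef_pos: [503.9, -65.0, 157.9]
eef_rot: [0.992, 0.123, -0.012, 0.005]
force: [-0.9, -0.6, -0.5]
gripper_width: 0.3
```

```bash
python3 st.py
python3 - <<'E'
from h import *
im=arm.read_camera('scene');cv2.imwrite('pics/s1.png',cv2.resize(im[140:280,130:330,::-1],None,fx=3,fy=3))
E
```

```text
2.85 box [-55.5   5.4 157.9] [-0.94 -0.62 -0.46] [ 0.969  0.244 -0.025] [503.9 -65.  157.9]
```

View pics/s1.png

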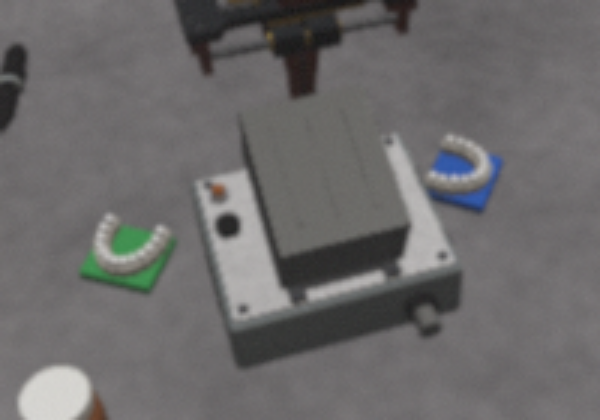

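The scene view shows the cover starting to tilt with the fingers on its front face, and the force is light. I'll carry on along the arc.

>>> {"op": "jog_arm", "data": {"deltas": [{"travel": [10, 2, 7], "turn": [0, 0, 0], "jaw": 1}, {"travel": [11, 2, 8], "turn": [0, 0, 0], "jaw": 1}, {"travel": [12, 3, 8], "turn": [0, 0, 0], "jaw": 1}, {"travel": [12, 3, 7], "turn": [0, 0, 0], "jaw": 1}]}}

```text
clock: 3.3
eef_pos: [545.7, -56.0, 194.8]
eef_rot: [0.993, 0.121, -0.017, 0.004]
force: [-1.4, -0.4, 0.3]
gripper_width: 0.6
```

```bash
python3 st.py
python3 - <<'E'
from h import *
im=arm.read_camera('scene');cv2.imwrite('pics/s2.png',cv2.resize(im[110:280,130:330,::-1],None,fx=3,fy=3))
E
```

```text
3.3 box [-12.7   4.2 194.8] [-1.38 -0.4   0.31] [ 0.97   0.24  -0.034] [545.7 -56.  194.8]
```

View pics/s2.png

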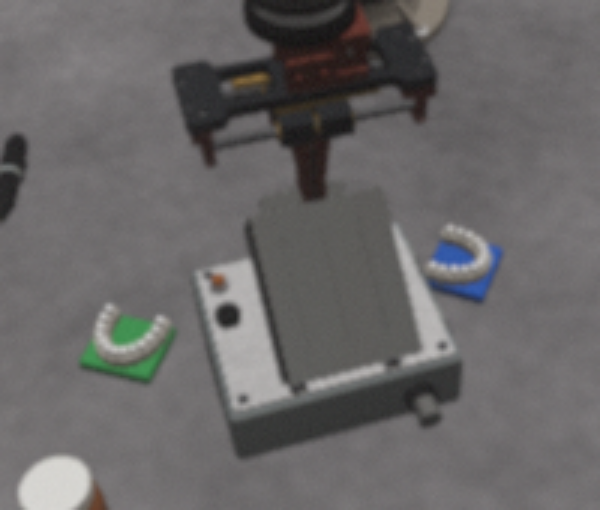

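The cover is tilting as planned, at about 0.6–0.7 rad, so I'll keep going.

>>> {"op": "jog_arm", "data": {"deltas": [{"travel": [12, 3, 4], "turn": [0, 0, 0], "jaw": 1}, {"travel": [13, 3, 4], "turn": [0, 0, 0], "jaw": 1}, {"travel": [13, 3, 2], "turn": [0, 0, 0], "jaw": 1}, {"travel": [14, 3, 2], "turn": [0, 0, 0], "jaw": 1}, {"travel": [14, 3, 1], "turn": [0, 0, 0], "jaw": 1}, {"travel": [14, 3, 0], "turn": [0, 0, 0], "jaw": 1}, {"travel": [14, 3, -1], "turn": [0, 0, 0], "jaw": 1}]}}

```text
clock: 4.05
eef_pos: [647.7, -41.5, 216.3]
eef_rot: [0.993, 0.117, -0.01, 0.006]
force: [0.2, 0.1, -0.5]
gripper_width: 0.6
```

```bash
python3 st.py
python3 - <<'E'
from h import *
im=arm.read_camera('scene');cv2.imwrite('pics/s3.png',cv2.resize(im[80:280,130:330,::-1],None,fx=3,fy=3))
E
```

```text
4.05 box [ 89.8  -6.2 216.3] [ 0.22  0.07 -0.54] [ 0.973  0.231 -0.021] [647.7 -41.5 216.3]
```

View pics/s3.png

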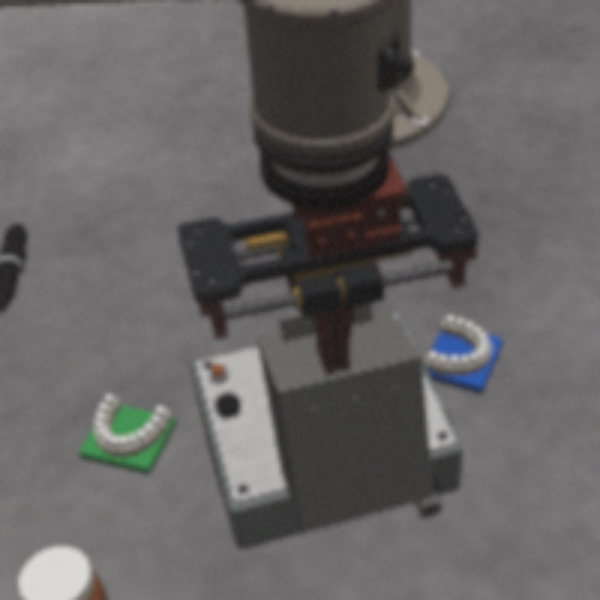

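>>> {"op": "jog_arm", "data": {"deltas": [{"travel": [10, 2, 20], "turn": [0, 0, 0], "jaw": 1}, {"travel": [5, 1, 30], "turn": [0, 0, 0], "jaw": 1}, {"travel": [0, 0, 10], "turn": [0, 0, 0], "jaw": 1}, {"travel": [-25, -6, 0], "turn": [0, 0, 0.5], "jaw": 1}, {"travel": [-35, -9, 0], "turn": [0, 0, 0.5], "jaw": 1}, {"travel": [-35, -9, 0], "turn": [0, 0, 0], "jaw": 1}, {"travel": [-35, -9, 0], "turn": [0, 0, 0], "jaw": 1}, {"travel": [-35, -9, 0], "turn": [0, 0, 0], "jaw": 1}]}}

```text
clock: 4.9
eef_pos: [495.1, -85.8, 276.6]
eef_rot: [0.992, 0.124, -0.007, 0.006]
force: [-0.2, -0.9, -0.5]
gripper_width: 0.7
```

```bash
python3 st.py
python3 - <<'E'
from h import *
im=arm.read_camera('scene');a=cv2.resize(im[80:280,130:330,::-1],(400,400))
im=arm.read_camera('wrist');b=cv2.resize(im[:,:,::-1],(400,300))
cv2.imwrite('pics/s4.png',np.hstack([a,np.vstack([b,np.zeros((100,400,3),np.uint8)])]))
print(arm.find_in('wrist','toggle_tip')[:2],arm.find_in('scene','toggle_tip')[:2])
E
```

```text
4.9 box [-68.9 -12.6 276.6] [-0.22 -0.92 -0.45] [ 0.969  0.245 -0.016] [495.1 -85.8 276.6]
[{'location': [243.6, 95.0], 'score': 0.76}] [{'location': [238.3, 202.0], 'score': 0.61}]
```

View pics/s4.png

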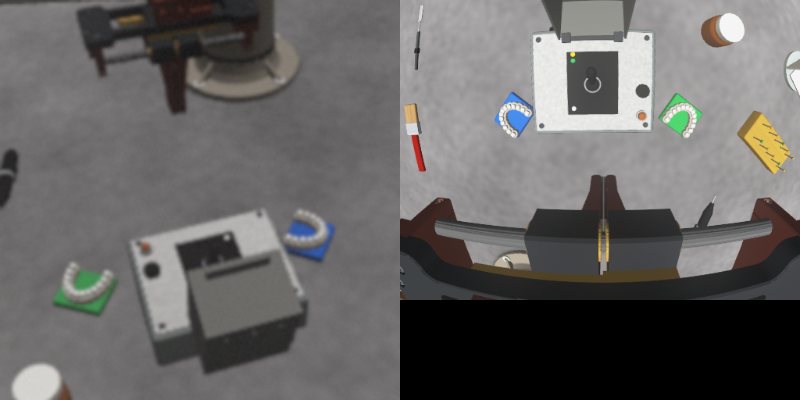

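Run:
```python
from pl import *
p=arm.camera_params('wrist');im=arm.read_camera('wrist')
def pf(X):
    q=R.from_quat(p['attitude']).inv().apply(X-p['position']);v=np.array([q[0],-q[1],-q[2]])
    r=np.hypot(v[0],v[1]);t=np.arctan2(r,v[2]);return p['K'][:2,2]+p['K'][0,0]*t*v[:2]/r
for n,x,z in (('off',-26,126),('on',16,126),('mid',-5,130),('piv',-5,70),('c1',-85,70)):
    print(n,pf(tow(x,0,z)).round(1))
for c in [(85,100),(85,-100),(-85,-100),(-85,100)]: print(pf(tow(*c,70)).round())
cv2.imwrite('pics/w5.png',cv2.resize(im[20:180,150:350,::-1],None,fx=4,fy=4,interpolation=cv2.INTER_CUBIC)[:600])
```

```text
off [246.  136.8]
on [246.   97.2]
mid [245.8 117.4]
piv [247.6 114.2]
c1 [247.7 176.7]
[168.  46.]
[329.  46.]
[324. 177.]
[172. 177.]
```

View pics/w5.png

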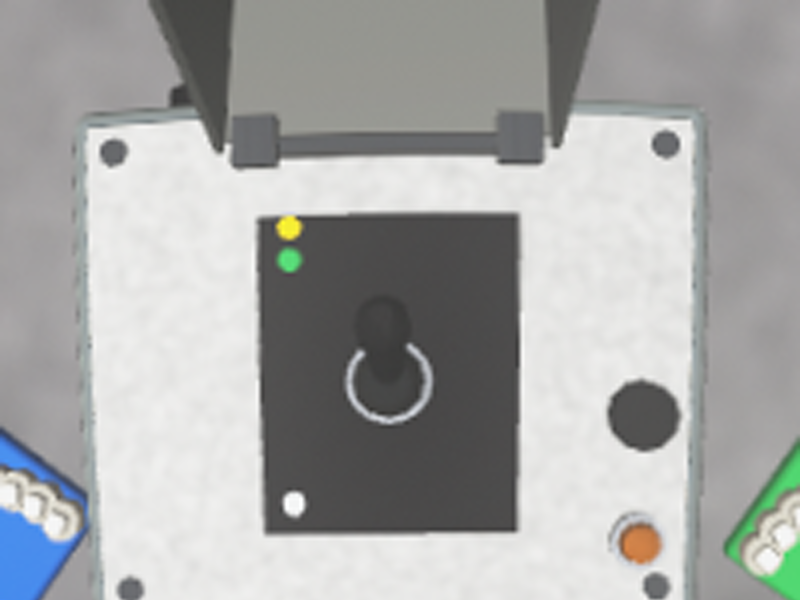

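The wrist view shows the cover fully back and the lever tip at about (246,101). Projected tip positions are (246,97) for on and (246,137) for off, so it looks on. I'll lower the fingers in front of it and feel it gently, pushing only backwards.

>>> {"op": "jog_arm", "data": {"deltas": [{"travel": [3.4, 3, -27], "turn": [0, 0, 0], "jaw": 1}, {"travel": [3.4, 3, -27], "turn": [0, 0, 0], "jaw": 1}, {"travel": [3.4, 3, -27], "turn": [0, 0, 0], "jaw": 1}, {"travel": [3.4, 3, -27], "turn": [0, 0, 0], "jaw": 1}, {"travel": [3.4, 3, -27], "turn": [0, 0, 0], "jaw": 1}, {"travel": [3.4, 3, -27], "turn": [0, 0, 0], "jaw": 1}, {"travel": [0, 0, 0], "turn": [0, 0, 0], "jaw": 1}, {"travel": [0, 0, 0], "turn": [0, 0, 0], "jaw": 1}]}}

```text
clock: 5.95
eef_pos: [529.9, -61.5, 109.9]
eef_rot: [0.992, 0.127, -0.001, 0.004]
force: [0.2, -0.2, -0.4]
gripper_width: -0.0
```

```bash
python3 st.py; python3 st.py
```

```text
5.95 box [-29.3   2.6 109.9] [ 0.21 -0.17 -0.35] [ 0.968  0.252 -0.004] [529.9 -61.5 109.9]
5.95 box [-29.3   2.6 109.9] [ 0.21 -0.17 -0.35] [ 0.968  0.252 -0.004] [529.9 -61.5 109.9]
```

>>> {"op": "jog_arm", "data": {"deltas": [{"travel": [4, 1, 0], "turn": [0, 0, 0], "jaw": 1}, {"travel": [4, 1, 0], "turn": [0, 0, 0], "jaw": 1}, {"travel": [0, 0, 0], "turn": [0, 0, 0], "jaw": 1}]}}

```text
clock: 6.25
eef_pos: [541.3, -59.3, 113.2]
eef_rot: [0.992, 0.127, 0.001, 0.005]
force: [0.3, 0.4, -0.4]
gripper_width: 0.5
```

```bash
python3 st.py
```

```text
6.25 box [-17.7   2.  113.2] [ 0.27  0.44 -0.36] [0.968 0.251 0.001] [541.3 -59.3 113.2]
```

>>> {"op": "jog_arm", "data": {"deltas": [{"travel": [3, 0.7, -2], "turn": [0, 0, 0], "jaw": 1}, {"travel": [0, 0, 0], "turn": [0, 0, 0], "jaw": 1}]}}

```text
clock: 6.45
eef_pos: [545.6, -58.9, 112.6]
eef_rot: [0.992, 0.126, 0.003, 0.005]
force: [0.0, 0.1, 0.3]
gripper_width: 0.3
```

>>> {"op": "jog_arm", "data": {"deltas": [{"travel": [2.5, 0.6, -1], "turn": [0, 0, 0], "jaw": 1}, {"travel": [0, 0, 0], "turn": [0, 0, 0], "jaw": 1}]}}

```text
clock: 6.65
eef_pos: [548.5, -58.4, 111.9]
eef_rot: [0.992, 0.126, 0.003, 0.005]
force: [-0.1, 0.3, 1.0]
gripper_width: 0.4
```

>>> {"op": "jog_arm", "data": {"deltas": [{"travel": [2, 0.5, 0], "turn": [0, 0, 0], "jaw": 1}]}}

```text
clock: 6.75
eef_pos: [550.3, -58.0, 111.9]
eef_rot: [0.992, 0.126, 0.003, 0.005]
force: [-0.3, 0.1, 0.3]
gripper_width: 0.1
```

>>> {"op": "jog_arm", "data": {"deltas": [{"travel": [2, 0.5, 0], "turn": [0, 0, 0], "jaw": 1}]}}

```text
clock: 6.85
eef_pos: [552.3, -57.5, 111.8]
eef_rot: [0.992, 0.126, 0.003, 0.005]
force: [-0.7, -0.1, -0.0]
gripper_width: 0.6
```

>>> {"op": "jog_arm", "data": {"deltas": [{"travel": [1, 0.2, 0], "turn": [0, 0, 0], "jaw": 1}]}}

```text
clock: 6.95
eef_pos: [552.6, -57.5, 111.6]
eef_rot: [0.992, 0.126, 0.002, 0.005]
force: [-3.5, -0.6, 1.4]
gripper_width: 0.5
```

>>> {"op": "jog_arm", "data": {"deltas": [{"travel": [1, 0.2, 0], "turn": [0, 0, 0], "jaw": 1}]}}

```text
clock: 7.05
eef_pos: [552.7, -57.5, 111.4]
eef_rot: [0.992, 0.126, 0.0, 0.005]
force: [-4.6, -0.6, 4.3]
gripper_width: 0.2
```

There's firm contact: −4.6 N with the finger face right where the on lever should be. It's on, so I'll back off.

>>> {"op": "jog_arm", "data": {"deltas": [{"travel": [-6, -1.5, 0], "turn": [0, 0, 0], "jaw": 1}, {"travel": [-15, -4, 0], "turn": [0, 0, 0], "jaw": 1}, {"travel": [-20, -5, 10], "turn": [0, 0, 0], "jaw": 1}, {"travel": [-10, -3, 30], "turn": [0, 0, 0], "jaw": 1}, {"travel": [0, 0, 40], "turn": [0, 0, 0], "jaw": 1}, {"travel": [0, 0, 40], "turn": [0, 0, 0], "jaw": 1}, {"travel": [0, 0, 30], "turn": [0, 0, 0], "jaw": 1}, {"travel": [0, 0, 0], "turn": [0, 0, 0], "jaw": 1}]}}

```text
clock: 7.85
eef_pos: [498.5, -70.9, 265.9]
eef_rot: [0.992, 0.127, 0.003, 0.005]
force: [0.7, 0.2, -0.9]
gripper_width: 0.4
```

```bash
python3 st.py
python3 - <<'E'
from pl import *
p=arm.camera_params('wrist');im=arm.read_camera('wrist')
def pf(X):
    q=R.from_quat(p['attitude']).inv().apply(X-p['position']);v=np.array([q[0],-q[1],-q[2]])
    r=np.hypot(v[0],v[1]);t=np.arctan2(r,v[2]);return p['K'][:2,2]+p['K'][0,0]*t*v[:2]/r
for n,x,z in (('off',-26,126),('on',16,126),('lip',120,211)):
    print(n,pf(tow(x,0,z)).round(1))
print(pf(tow(120,35,211)).round(),pf(tow(120,-35,211)).round())
print(arm.find_in('wrist','toggle_tip')[:2],arm.find_in('wrist','cover_lip')[:2])
cv2.imwrite('pics/w6.png',im[:,:,::-1])
E
```

```text
7.85 box [-62.1   1.1 265.9] [ 0.72  0.19 -0.86] [0.968 0.251 0.004] [498.5 -70.9 265.9]
off [259.5 145.8]
on [260. 105.]
lip [263.1 -26.7]
[216. -26.] [310. -24.]
[{'location': [258.5, 112.1], 'score': 0.79}] [{'location': [258.4, 28.0], 'score': 0.89}]
```

View pics/w6.png

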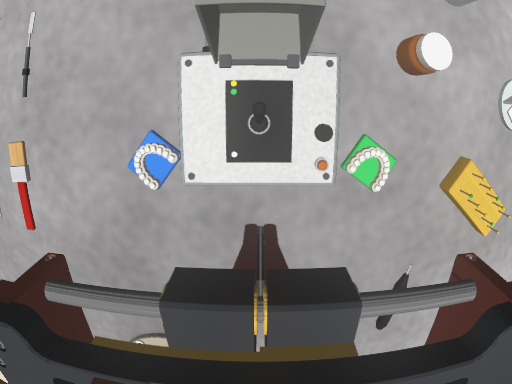

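The lever is still on, at (258,110) against (260,105) predicted for on. Next I'll go over the lip to reach behind it.

>>> {"op": "jog_arm", "data": {"deltas": [{"travel": [10, 2, 10], "turn": [0, 0, -0.5], "jaw": 1}, {"travel": [30, 7, 5], "turn": [0, 0, 0], "jaw": 1}, {"travel": [36, 9, 0], "turn": [0, 0, 0], "jaw": 1}, {"travel": [36, 9, 0], "turn": [0, 0, 0], "jaw": 1}, {"travel": [36, 9, 0], "turn": [0, 0, 0], "jaw": 1}, {"travel": [36, 9, 0], "turn": [0, 0, 0], "jaw": 1}, {"travel": [15, 4, 0], "turn": [0, 0, 0], "jaw": 1}, {"travel": [0, 0, 0], "turn": [0, 0, 0], "jaw": 1}]}}

```text
clock: 8.8
eef_pos: [693.5, -20.7, 256.7]
eef_rot: [0.992, 0.122, -0.015, 0.002]
force: [-1.0, -0.2, 0.4]
gripper_width: 0.5
```

```bash
python3 st.py
python3 - <<'E'
from pl import *
im=arm.read_camera('scene');cv2.imwrite('pics/s7.png',cv2.resize(im[80:280,130:330,::-1],None,fx=3,fy=3))
print(proj(arm.camera_params('scene'),[tow(120,35,211),tow(120,-35,211)]))
print(arm.find_in('scene','cover_lip')[:2])
E
```

```text
8.8 box [139.2   3.  256.7] [-1.03 -0.18  0.39] [ 0.97   0.241 -0.03 ] [693.5 -20.7 256.7]
[[264.16110323 207.58597198]
 [231.58883733 215.58730379]]
[{'location': [249.9, 234.5], 'score': 0.75}, {'location': [376.4, 269.5], 'score': 0.44}]
```

View pics/s7.png

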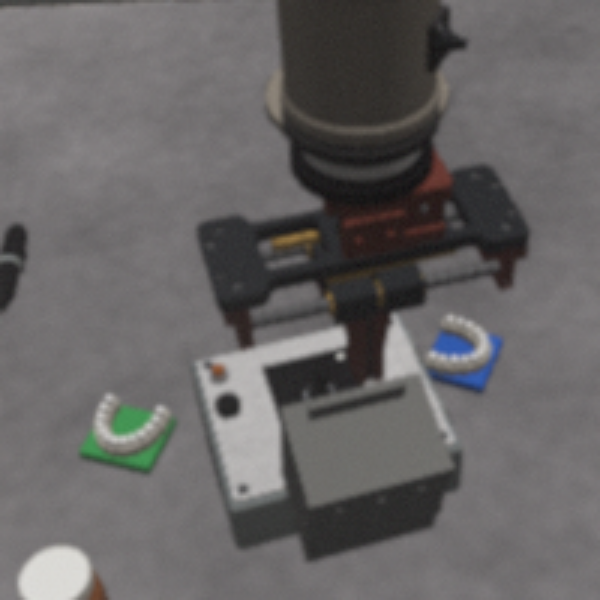

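>>> {"op": "jog_arm", "data": {"deltas": [{"travel": [4, 1, -15], "turn": [0.2, -0.8, 0], "jaw": 1}, {"travel": [3, 0.5, -18], "turn": [0.2, -0.8, 0], "jaw": 1}, {"travel": [0, 0, -12], "turn": [0, 0, 0], "jaw": 1}, {"travel": [0, 0, 0], "turn": [0, 0, 0], "jaw": 1}]}}

```text
clock: 9.3
eef_pos: [694.4, -22.6, 210.1]
eef_rot: [0.993, 0.12, -0.002, 0.002]
force: [-0.3, 0.2, -0.4]
gripper_width: 0.6
```

```bash
python3 st.py
```

```text
9.3 box [139.7   0.9 210.1] [-0.25  0.21 -0.39] [ 0.971  0.239 -0.005] [694.4 -22.6 210.1]
```

>>> {"op": "jog_arm", "data": {"deltas": [{"travel": [1, 0, -7], "turn": [0, 0, 0], "jaw": 1}, {"travel": [0, 0, -4], "turn": [0, 0, 0], "jaw": 1}, {"travel": [0, 0, 0], "turn": [0, 0, 0], "jaw": 1}]}}

```text
clock: 9.6
eef_pos: [695.1, -23.4, 199.8]
eef_rot: [0.993, 0.12, -0.002, 0.002]
force: [-0.4, -0.8, -0.1]
gripper_width: 0.4
```

```bash
python3 st.py;  python3 - <<'E'
from pl import *
im=arm.read_camera('scene');cv2.imwrite('pics/s8.png',cv2.resize(im[80:280,130:330,::-1],None,fx=3,fy=3))
pr=None
for t in np.arange(1.85,.69,-.1):
    h=28;r=138;x=65-r*np.cos(t)+h*np.sin(t);z=71+r*np.sin(t)+h*np.cos(t)
    w=tow(x,0,z);print(round(t,2),round(x),w.round(),None if pr is None else (w-pr).round());pr=w
E
```

```text
9.6 box [140.1  -0.  199.8] [-0.37 -0.8  -0.15] [ 0.971  0.238 -0.005] [695.1 -23.4 199.8]
1.85 130 [685. -26. 196.] None
1.75 117 [673. -29. 202.] [-12.  -3.   6.]
1.65 104 [660. -32. 206.] [-13.  -3.   5.]
1.55 90 [646. -35. 210.] [-13.  -3.   3.]
1.45 76 [633. -39. 211.] [-14.  -3.   2.]
1.35 62 [619. -42. 212.] [-14.  -3.   0.]
1.25 48 [606. -45. 211.] [-14.  -3.  -1.]
1.15 34 [592. -49. 208.] [-13.  -3.  -2.]
1.05 21 [579. -52. 205.] [-13.  -3.  -4.]
0.95 8 [566. -55. 200.] [-13.  -3.  -5.]
0.85 -5 [554. -58. 193.] [-12.  -3.  -6.]
0.75 -17 [543. -61. 186.] [-12.  -3.  -8.]
```

View pics/s8.png

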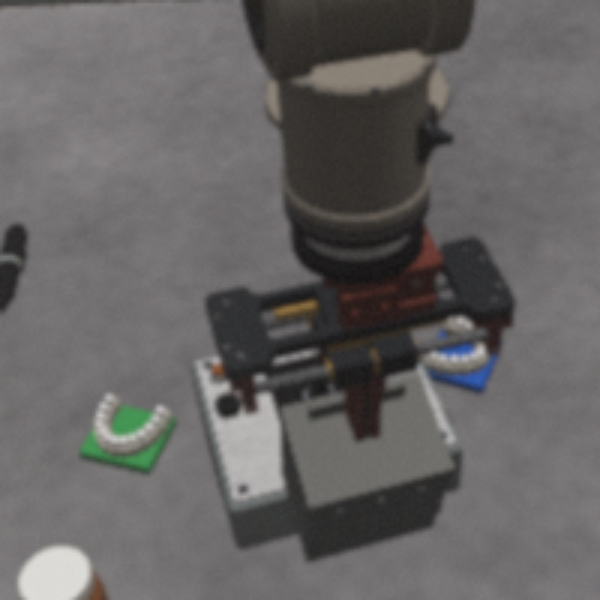

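The fingers are behind the lip, so I'll pull forward along the arc.

>>> {"op": "jog_arm", "data": {"deltas": [{"travel": [-9, -2, 0], "turn": [0, 0, 0], "jaw": 1}, {"travel": [-10, -2, 2], "turn": [0, 0, 0], "jaw": 1}, {"travel": [-12, -3, 4], "turn": [0, 0, 0], "jaw": 1}, {"travel": [-12, -3, 4], "turn": [0, 0, 0], "jaw": 1}]}}

```text
clock: 10.05
eef_pos: [650.9, -33.2, 211.7]
eef_rot: [0.993, 0.12, -0.0, 0.002]
force: [0.8, 0.5, -0.8]
gripper_width: 0.6
```

```bash
python3 st.py
```

```text
10.05 box [ 94.9   1.1 211.7] [ 0.8   0.48 -0.8 ] [ 0.971  0.239 -0.001] [650.9 -33.2 211.7]
```

>>> {"op": "jog_arm", "data": {"deltas": [{"travel": [-12, -3, -2], "turn": [0, 0, 0], "jaw": 1}, {"travel": [-12, -3, 0], "turn": [0, 0, 0], "jaw": 1}, {"travel": [-13, -3, 0], "turn": [0, 0, 0], "jaw": 1}]}}

```text
clock: 10.35
eef_pos: [610.7, -43.2, 212.5]
eef_rot: [0.993, 0.12, 0.002, 0.002]
force: [0.1, 0.3, -0.2]
gripper_width: 0.7
```

```bash
python3 st.py;  python3 - <<'E'
from pl import *
im=arm.read_camera('scene');cv2.imwrite('pics/s9.png',cv2.resize(im[80:280,130:330,::-1],None,fx=3,fy=3))
E
```

```text
10.35 box [ 53.5   1.  212.5] [ 0.1   0.31 -0.22] [0.971 0.238 0.002] [610.7 -43.2 212.5]
```

View pics/s9.png

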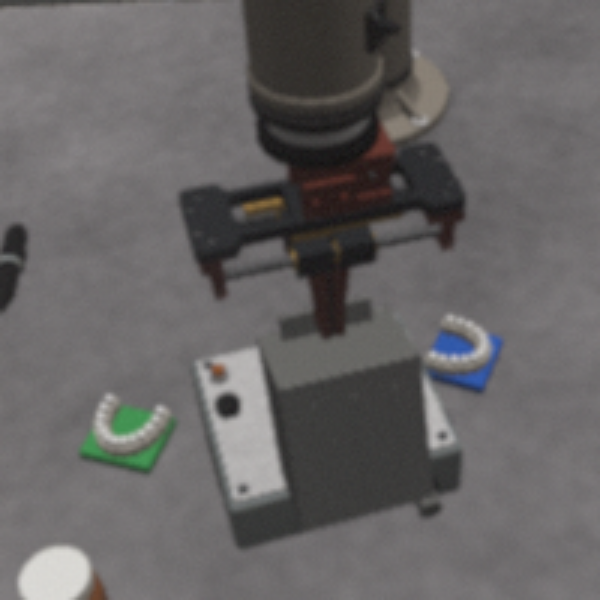

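The cover is following, at about 1.3 rad. I'll continue.

>>> {"op": "jog_arm", "data": {"deltas": [{"travel": [-13, -3, -2], "turn": [0, 0, 0], "jaw": 1}, {"travel": [-13, -3, -3], "turn": [0, 0, 0], "jaw": 1}, {"travel": [-13, -3, -5], "turn": [0, 0, 0], "jaw": 1}, {"travel": [-13, -3, -5], "turn": [0, 0, 0], "jaw": 1}]}}

```text
clock: 10.8
eef_pos: [554.2, -56.8, 200.1]
eef_rot: [0.993, 0.119, 0.003, 0.004]
force: [0.7, -0.7, 0.7]
gripper_width: 0.5
```

```bash
python3 st.py;  python3 - <<'E'
from pl import *
im=arm.read_camera('scene');cv2.imwrite('pics/s10.png',cv2.resize(im[80:280,130:330,::-1],None,fx=3,fy=3))
E
```

```text
10.8 box [ -4.6   1.3 200.1] [ 0.7  -0.69  0.73] [0.972 0.237 0.004] [554.2 -56.8 200.1]
```

View pics/s10.png

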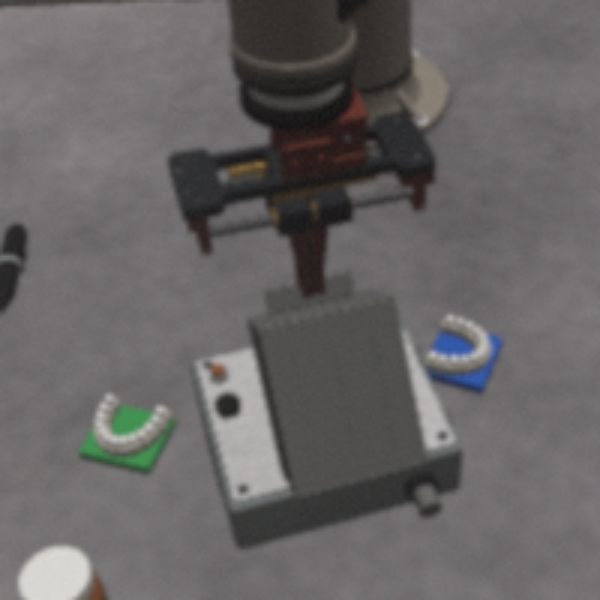

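The cover is below 1 rad, at about 0.85. I'll pull the fingers out forward and up and let it fall shut.

>>> {"op": "jog_arm", "data": {"deltas": [{"travel": [-15, -4, 12], "turn": [0, 0, 0], "jaw": 1}, {"travel": [-25, -6, 25], "turn": [0, 0, 0], "jaw": 1}, {"travel": [-25, -6, 25], "turn": [0, 0, 0], "jaw": 1}, {"travel": [-20, -5, 15], "turn": [0, 0, 0], "jaw": 1}, {"travel": [0, 0, 0], "turn": [0, 0, 0], "jaw": 1}, {"travel": [0, 0, 0], "turn": [0, 0, 0], "jaw": 1}, {"travel": [0, 0, 0], "turn": [0, 0, 0], "jaw": 1}, {"travel": [0, 0, 0], "turn": [0, 0, 0], "jaw": 1}, {"travel": [0, 0, 0], "turn": [0, 0, 0], "jaw": 1}, {"travel": [0, 0, 0], "turn": [0, 0, 0], "jaw": 1}, {"travel": [0, 0, 0], "turn": [0, 0, 0], "jaw": 1}, {"travel": [0, 0, 0], "turn": [0, 0, 0], "jaw": 1}, {"travel": [0, 0, 0], "turn": [0, 0, 0], "jaw": 1}, {"travel": [0, 0, 0], "turn": [0, 0, 0], "jaw": 1}, {"travel": [0, 0, 0], "turn": [0, 0, 0], "jaw": 1}, {"travel": [0, 0, 0], "turn": [0, 0, 0], "jaw": 1}, {"travel": [0, 0, 0], "turn": [0, 0, 0], "jaw": 1}, {"travel": [0, 0, 0], "turn": [0, 0, 0], "jaw": 1}, {"travel": [0, 0, 0], "turn": [0, 0, 0], "jaw": 1}, {"travel": [0, 0, 0], "turn": [0, 0, 0], "jaw": 1}]}}

```text
clock: 12.85
eef_pos: [463.0, -77.9, 276.7]
eef_rot: [0.993, 0.12, -0.002, 0.003]
force: [0.6, -0.4, -0.3]
gripper_width: 0.6
```

```bash
cat > sn.py <<'E'
import sys
from pl import *
im=arm.read_camera('scene');a=cv2.resize(im[140:280,130:330,::-1],(600,420))
im=arm.read_camera('wrist');b=im[:,:,::-1]
cv2.imwrite('pics/'+sys.argv[1]+'.png',a);cv2.imwrite('pics/'+sys.argv[1]+'w.png',b)
E
python3 st.py; python3 sn.py f1
```

```text
12.85 box [-98.2   2.7 276.7] [ 0.57 -0.42 -0.3 ] [ 0.971  0.238 -0.004] [463.  -77.9 276.7]
```

View pics/f1.png

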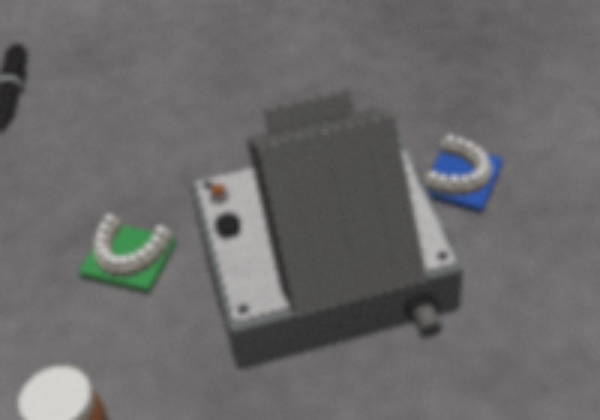

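View pics/f1w.png

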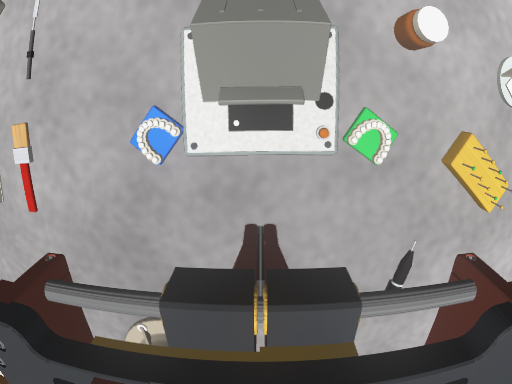

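The cover is still near 0.9 rad, so it's either falling slowly or held. I'll wait and compare.

>>> {"op": "jog_arm", "data": {"deltas": [{"travel": [0, 0, 0], "turn": [0, 0, 0], "jaw": 1}, {"travel": [0, 0, 0], "turn": [0, 0, 0], "jaw": 1}, {"travel": [0, 0, 0], "turn": [0, 0, 0], "jaw": 1}, {"travel": [0, 0, 0], "turn": [0, 0, 0], "jaw": 1}, {"travel": [0, 0, 0], "turn": [0, 0, 0], "jaw": 1}, {"travel": [0, 0, 0], "turn": [0, 0, 0], "jaw": 1}, {"travel": [0, 0, 0], "turn": [0, 0, 0], "jaw": 1}, {"travel": [0, 0, 0], "turn": [0, 0, 0], "jaw": 1}, {"travel": [0, 0, 0], "turn": [0, 0, 0], "jaw": 1}, {"travel": [0, 0, 0], "turn": [0, 0, 0], "jaw": 1}]}}

```text
clock: 13.95
eef_pos: [463.0, -77.9, 276.7]
eef_rot: [0.993, 0.12, -0.002, 0.003]
force: [0.4, 0.2, -1.0]
gripper_width: 0.3
```

```bash
python3 sn.py f2; python3 -c "
import cv2,numpy as np
a=cv2.imread('pics/f1w.png')[0:200,150:370];b=cv2.imread('pics/f2w.png')[0:200,150:370]
cv2.imwrite('pics/cmp.png',cv2.resize(np.hstack([a,b]),None,fx=1.8,fy=1.8))"
```

```text
(no output)
```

View pics/cmp.png

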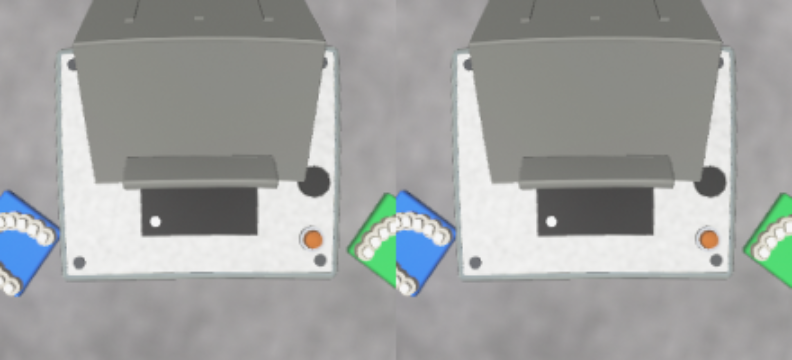

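Run:
```python
from pl import *
p=arm.camera_params('wrist')
def pf(X):
    q=R.from_quat(p['attitude']).inv().apply(X-p['position']);v=np.array([q[0],-q[1],-q[2]])
    r=np.hypot(v[0],v[1]);t=np.arctan2(r,v[2]);return p['K'][:2,2]+p['K'][0,0]*t*v[:2]/r
def loc(t,r,h): return 65-r*np.cos(t)+h*np.sin(t), 71+r*np.sin(t)+h*np.cos(t)
for t in np.arange(.6,1.15,.05):
    x,z=loc(t,150,14);print(round(t,2),pf(tow(x,35,z)).round(),pf(tow(x,-35,z)).round())
pr=None
for t,r in [(.9,170),(.9,142)]+[(a,142) for a in np.arange(.8,.25,-.1)]+[(.3,175)]:
    h=16.5+10*np.sin(t);x,z=loc(t,r,h);w=tow(x,0,z);print(round(t,2),r,round(x,1),w.round(),None if pr is None else (w-pr).round());pr=w
```

```text
0.6 [224. 138.] [300. 138.]
0.65 [223. 133.] [301. 133.]
0.7 [222. 128.] [302. 128.]
0.75 [221. 122.] [302. 122.]
0.8 [220. 116.] [303. 116.]
0.85 [220. 109.] [304. 109.]
0.9 [219. 102.] [305. 102.]
0.95 [218.  94.] [306.  94.]
1.0 [217.  85.] [307.  85.]
1.05 [217.  76.] [308.  77.]
1.1 [216.  67.] [308.  67.]
0.9 170 -21.6 [538. -62. 219.] None
0.9 142 -4.2 [555. -58. 197.] [ 17.   4. -22.]
0.8 142 -16.9 [543. -61. 189.] [-12.  -3.  -8.]
0.7 142 -28.8 [531. -64. 180.] [-12.  -3.  -9.]
0.6 142 -39.7 [520. -67. 169.] [-11.  -3. -11.]
0.5 142 -49.4 [511. -69. 158.] [ -9.  -2. -12.]
0.4 142 -57.8 [503. -71. 145.] [ -8.  -2. -13.]
0.3 142 -64.9 [496. -73. 132.] [ -7.  -2. -14.]
0.3 175 -96.4 [465. -80. 141.] [-31.  -8.  10.]
```

The cover is stuck at about 0.88 rad with friction holding it. I'll re-enter behind the lip and press it down along the arc.

>>> {"op": "jog_arm", "data": {"deltas": [{"travel": [20, 4, -13], "turn": [0, 0, 0], "jaw": 1}, {"travel": [25, 5, -16], "turn": [0, 0, 0], "jaw": 1}, {"travel": [22, 5, -14], "turn": [0, 0, 0], "jaw": 1}, {"travel": [8, 2, -6], "turn": [0, 0, 0], "jaw": 1}, {"travel": [0, 0, 0], "turn": [0, 0, 0], "jaw": 1}]}}

```text
clock: 14.55
eef_pos: [540.4, -62.1, 226.7]
eef_rot: [0.993, 0.119, -0.001, 0.004]
force: [0.3, -0.3, -0.3]
gripper_width: 0.8
```

```bash
python3 st.py
```

```text
14.55 box [-19.3  -0.5 226.7] [ 0.29 -0.31 -0.28] [ 0.972  0.236 -0.003] [540.4 -62.1 226.7]
```

>>> {"op": "jog_arm", "data": {"deltas": [{"travel": [8, 2, -10], "turn": [0, 0, 0], "jaw": 1}, {"travel": [5, 1.5, -10], "turn": [0, 0, 0], "jaw": 1}, {"travel": [0, 0, -2], "turn": [0, 0, 0], "jaw": 1}, {"travel": [0, 0, 0], "turn": [0, 0, 0], "jaw": 1}]}}

```text
clock: 14.95
eef_pos: [552.9, -59.3, 204.1]
eef_rot: [0.993, 0.118, -0.001, 0.004]
force: [-0.1, -0.6, -0.1]
gripper_width: 0.5
```

```bash
python3 st.py; python3 sn.py f3
```

```text
14.95 box [ -6.5  -0.8 204.1] [-0.06 -0.63 -0.1 ] [ 0.972  0.235 -0.003] [552.9 -59.3 204.1]
```

View pics/f3w.png

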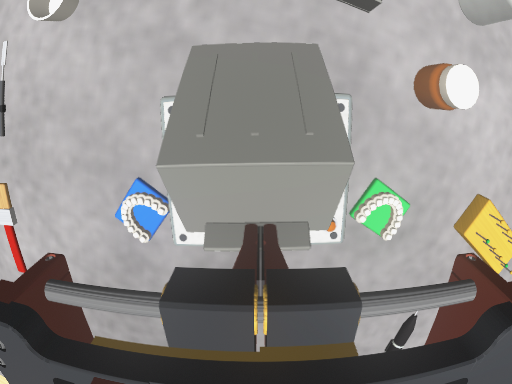

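>>> {"op": "jog_arm", "data": {"deltas": [{"travel": [3, 1, -6], "turn": [0, 0, 0], "jaw": 1}, {"travel": [-10, -2, -7], "turn": [0, 0, 0], "jaw": 1}, {"travel": [-12, -3, -9], "turn": [0, 0, 0], "jaw": 1}, {"travel": [-11, -3, -10], "turn": [0, 0, 0], "jaw": 1}]}}

```text
clock: 15.45
eef_pos: [523.5, -66.3, 172.8]
eef_rot: [0.993, 0.118, 0.002, 0.005]
force: [0.4, 0.5, -0.5]
gripper_width: 0.1
```

```bash
python3 st.py; python3 sn.py f4
```

```text
15.45 box [-36.7  -0.5 172.8] [ 0.39  0.46 -0.49] [0.972 0.235 0.003] [523.5 -66.3 172.8]
```

View pics/f4.png

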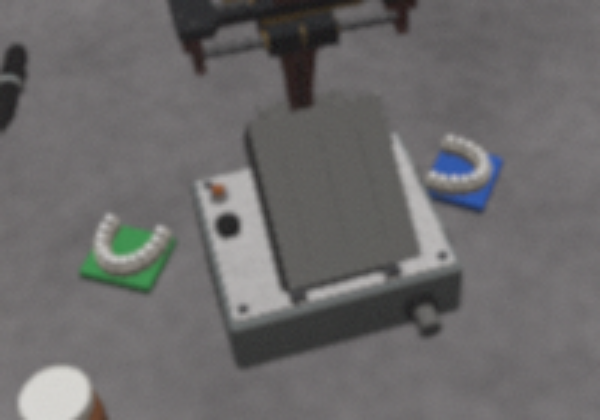

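The cover is closing, at about 0.6 rad. I'll continue to about 0.35 rad and then slide out forward.

>>> {"op": "jog_arm", "data": {"deltas": [{"travel": [-10, -2, -12], "turn": [0, 0, 0], "jaw": 1}, {"travel": [-9, -2, -12], "turn": [0, 0, 0], "jaw": 1}, {"travel": [-9, -2, -12], "turn": [0, 0, 0], "jaw": 1}]}}

```text
clock: 15.85
eef_pos: [495.4, -72.7, 137.1]
eef_rot: [0.993, 0.118, 0.003, 0.005]
force: [-0.9, -0.5, 0.4]
gripper_width: 0.5
```

```bash
python3 st.py; python3 sn.py f5
```

```text
15.85 box [-65.5  -0.  137.1] [-0.9  -0.52  0.4 ] [0.972 0.234 0.005] [495.4 -72.7 137.1]
```

View pics/f5.png

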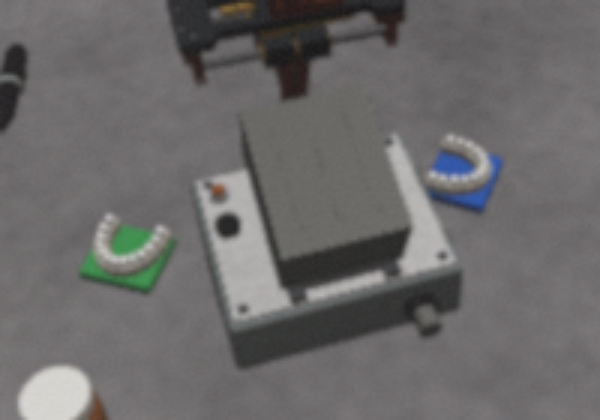

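>>> {"op": "jog_arm", "data": {"deltas": [{"travel": [-12, -3, 0], "turn": [0, 0, 0], "jaw": 1}, {"travel": [-20, -5, 8], "turn": [0, 0, 0], "jaw": 1}, {"travel": [-15, -4, 30], "turn": [0, 0, 0], "jaw": 1}, {"travel": [0, 0, 45], "turn": [0, 0, 0], "jaw": 1}, {"travel": [0, 0, 45], "turn": [0, 0, 0], "jaw": 1}, {"travel": [0, 0, 20], "turn": [0, 0, 0], "jaw": 1}, {"travel": [0, 0, 0], "turn": [0, 0, 0], "jaw": 1}, {"travel": [0, 0, 0], "turn": [0, 0, 0], "jaw": 1}, {"travel": [0, 0, 0], "turn": [0, 0, 0], "jaw": 1}, {"travel": [0, 0, 0], "turn": [0, 0, 0], "jaw": 1}, {"travel": [0, 0, 0], "turn": [0, 0, 0], "jaw": 1}, {"travel": [0, 0, 0], "turn": [0, 0, 0], "jaw": 1}, {"travel": [0, 0, 0], "turn": [0, 0, 0], "jaw": 1}, {"travel": [0, 0, 0], "turn": [0, 0, 0], "jaw": 1}]}}

```text
clock: 17.35
eef_pos: [440.5, -84.3, 288.8]
eef_rot: [0.993, 0.119, -0.001, 0.004]
force: [-0.6, -0.1, 0.1]
gripper_width: 0.5
```

```bash
python3 st.py; python3 sn.py f6
python3 - <<'E'
from pl import *
a=cv2.imread('pics/scene0.png')[140:280,130:330];a=cv2.resize(a,(400,280));b=cv2.resize(cv2.imread('pics/f6.png'),(400,280))
w=cv2.imread('pics/f6w.png')
p=arm.camera_params('wrist')
def pf(X):
    q=R.from_quat(p['attitude']).inv().apply(X-p['position']);v=np.array([q[0],-q[1],-q[2]])
    r=np.hypot(v[0],v[1]);t=np.arctan2(r,v[2]);return p['K'][:2,2]+p['K'][0,0]*t*v[:2]/r
for t,col in ((0,(0,0,255)),(.1,(255,0,0))):
  for y in(35,-35):
    x=65-150*np.cos(t)+14*np.sin(t);z=71+150*np.sin(t)+14*np.cos(t);u=pf(tow(x,y,z));cv2.circle(w,tuple(u.round().astype(int)),2,col,-1)
cv2.imwrite('pics/f6c.png',np.vstack([np.hstack([a,b]),cv2.resize(w[0:200,100:420],(512,320)) if 0 else cv2.copyMakeBorder(cv2.resize(w[0:200,100:420],(512,320)),0,0,0,288,cv2.BORDER_CONSTANT)]))
E
```

```text
17.35 box [-121.6    1.9  288.8] [-0.59 -0.06  0.14] [ 0.972  0.236 -0.002] [440.5 -84.3 288.8]
```

View pics/f6c.png

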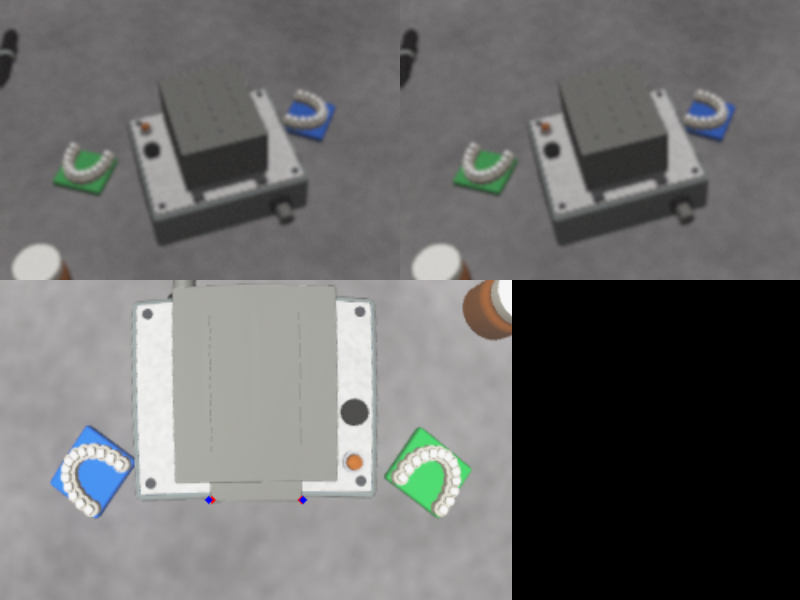

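The cover looks nearly shut. I'll wait a bit more and difference the frame against the first one.

>>> {"op": "jog_arm", "data": {"deltas": [{"travel": [0, 0, 0], "turn": [0, 0, 0], "jaw": 1}, {"travel": [0, 0, 0], "turn": [0, 0, 0], "jaw": 1}, {"travel": [0, 0, 0], "turn": [0, 0, 0], "jaw": 1}, {"travel": [0, 0, 0], "turn": [0, 0, 0], "jaw": 1}, {"travel": [0, 0, 0], "turn": [0, 0, 0], "jaw": 1}, {"travel": [0, 0, 0], "turn": [0, 0, 0], "jaw": 1}, {"travel": [0, 0, 0], "turn": [0, 0, 0], "jaw": 1}, {"travel": [0, 0, 0], "turn": [0, 0, 0], "jaw": 1}, {"travel": [0, 0, 0], "turn": [0, 0, 0], "jaw": 1}, {"travel": [0, 0, 0], "turn": [0, 0, 0], "jaw": 1}, {"travel": [0, 0, 0], "turn": [0, 0, 0], "jaw": 1}, {"travel": [0, 0, 0], "turn": [0, 0, 0], "jaw": 1}, {"travel": [0, 0, 0], "turn": [0, 0, 0], "jaw": 1}, {"travel": [0, 0, 0], "turn": [0, 0, 0], "jaw": 1}, {"travel": [0, 0, 0], "turn": [0, 0, 0], "jaw": 1}]}}

```text
clock: 18.95
eef_pos: [440.7, -84.3, 289.2]
eef_rot: [0.993, 0.119, -0.0, 0.004]
force: [0.6, -0.1, 0.6]
gripper_width: 0.5
```

```bash
python3 sn.py f7
python3 - <<'E'
from pl import *
n=lambda s:cv2.resize(s,(600,420)).astype(float)
a=n(cv2.imread('pics/scene0.png')[140:280,130:330]);b=cv2.imread('pics/f6.png').astype(float);c=cv2.imread('pics/f7.png').astype(float)
g=lambda x:cv2.GaussianBlur(x,(0,0),3)
d=[np.abs(g(x)-g(y)).mean(2) for x,y in ((a,b),(a,c),(b,c))]
for e in d: print(e.mean().round(2),e[80:300,180:470].mean().round(2),e.max().round(1))
cv2.imwrite('pics/d.png',np.clip(np.hstack([cv2.resize(x,(400,280)) for x in (d[1],d[2])])*8,0,255))
wa=cv2.imread('pics/f6w.png').astype(float);wc=cv2.imread('pics/f7w.png').astype(float);print(np.abs(g(wa)-g(wc))[:200].max())
E
```

```text
2.21 2.2 5.1
2.21 2.22 5.0
0.34 0.34 1.8
9.40694779500214[ WARN:0@0.229] global loadsave.cpp:1063 imwrite_ Unsupported depth image for selected encoder is fallbacked to CV_8U.
```

View pics/d.png

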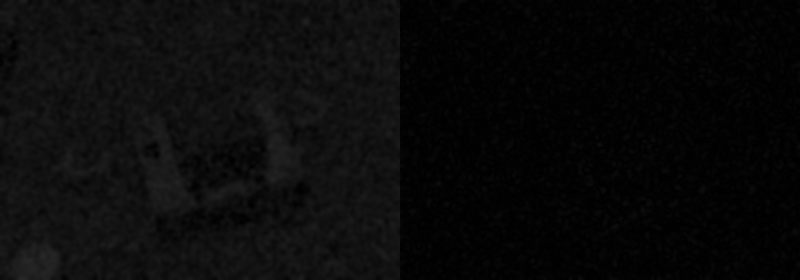

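Against the first frame there is only a uniform brightness change and no edge shifts. The cover is back where it started and still, and the models haven't moved. I'll hand the job in.

```bash
python3 -c "
from rig import arm
print(arm.close_job(),arm.get_obs()['clock'])"
```

```text
the job is handed in; nothing more can be done
the job is handed in; nothing more can be done
```

The switch was already on, so I left it on, and the dust cover is shut again. I handed the job in at about 19 s; no verdict is reported.

- **Opening:** I tipped the cover fully back. A wrist picture then showed the toggle leaning to the back, which is the on side.
- **Feeling the toggle:** I touched it only backwards. Contact came where an on lever should be, at 4.6 N sideways (6.3 N counting the vertical part), which is under the 8 N needed for the shake position. I backed off, and a second wrist picture still showed it on. I had come down closer than planned: if the toggle had been off, that approach could have pushed it on before I felt it. So the reading of on rests on the picture taken before I went in.
- **Closing:** I pulled the cover shut by its lip. It first stuck at about 0.88 rad instead of falling, so I went back in and guided it to about 0.33 rad, and it dropped shut from there.
- **Last checks:** Around the box, the final scene picture matched the first one apart from an even brightness change. The cover was in its original position, and the area around the box, including both dental models, was unchanged over the last 1.6 s. The gripper was clear of everything.
- **Not checked:** I did not re-measure the other bystanders at the end, though nothing was driven near them. The toggle could not be seen once the cover was shut.

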